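# Free the locked drawer of a light-curing box with its release pin

## Task

The drawer of the white light-curing box is locked shut. Lift the orange-handled release pin up off its forked hook, push it straight in through the yellow-ringed hole in the box's sloping cover until the hidden latch gives way and the drawer springs out, then stand the pin tip down in the blue beaker and let go of it. Leave the drawer out, the beaker upright, and the plaster casts, pens and green bowl where they are.

Things in the scene. Friction and masses are not known exactly. Their poses are not given: they have to be found in the camera images.
- curing_box: white light-curing box fixed to the bench, 220 (x) x 200 (y) x 156 mm high, origin at the centre of its underside, z up, its front (orange drawer) faces its own -x. From the top edge of the front (70 mm high) a flat cover slopes up towards +x at 35 degrees from level over 150 mm of slope, then a level top. The cover is 6 mm thick
- release_hole (a point): centre of the mouth of the release hole, on the outer surface of the sloping cover, at (-48.6, 0, 113) mm in the box's frame. Round hole 16 mm wide with a 3 mm funnelled rim, in a raised yellow ring about 33 mm across. The hole runs square to the cover: inward direction is (0.574, 0, -0.819) in the box's frame, 35 degrees from vertical
- latch (a joint): hidden spring-loaded latch behind the hole, m: 0 at rest, grows to 0.012 (stop) as it is pushed inward along the hole. Its flat 26 mm wide face waits 14 mm below the cover's outer surface; the drawer is let go once it is pushed about 7 mm (pin tip 21 mm deep); the stop is reached at 26 mm deep. Spring force about 2 N at first, 4 N at release, 6 N at the stop. It springs back when the pin is withdrawn
- drawer (a joint): sprung drawer, m: 0 locked shut, 0.06 fully out. It springs out by itself towards the box's -x within about half a second of the latch being tripped, and stays out
- drawer_front (a point): centre of the outer face of the orange drawer front (166 mm wide, 46 mm high, 34 mm above the bench); it moves with the drawer
- hook_stand: forked hook on a stand fixed to the bench, all of it below 158 mm. Origin on the bench under the middle of the fork. Two level black prongs along its x (top 150 mm high, 12 mm gap between them) carry the pin's collar; lips 8 mm high in front (own -x) and behind keep it from sliding off, so it must first be lifted more than 8 mm. The post stands 55 mm behind (own +x). Above the prongs the pin's handle stands free on all sides
- pin: release pin, 60 g, hanging upright in the fork by its collar. Origin on its axis at the underside of the collar, own z points up along the handle. Steel rod 6 mm in diameter from the origin down to the rounded tip at z = -115 mm; steel collar 26 mm in diameter, z = 0 to 6 mm; round orange handle 16 mm in diameter, z = 6 to 66 mm
- pin_tip (a point): tip of the steel rod, on the pin's axis, 115 mm below its origin
- beaker: loose blue ceramic beaker, 400 g, origin at the centre of its underside, z up. 100 mm high, 74 mm wide at the foot and 78 at the rim, wall 4 mm, inner floor 8 mm above the bench, empty
- cast0: plaster jaw cast, loose bystander, about 62 x 60 x 32 mm, origin under its middle
- cast1: plaster jaw cast, as cast0
- cast2: plaster jaw cast, as cast0
- cast3: plaster jaw cast, as cast0
- pen_orange: orange pen lying on the bench, 150 mm long along its x, 9 mm thick, bystander, origin under its middle
- pen_blue: clear pen with a blue end, same size, bystander
- mixing_bowl: green mixing bowl, 110 mm across the rim, 60 mm high, bystander, origin under its middle
Mind the look-alikes: they are no part of the job. Leave any brown or pink look-alike of the beaker alone. Leave any red look-alike of the pin alone.

How it is judged:
By the outcome, as a careful person would: the job done as asked, in the order asked, and still so for the second after the job is handed in, with the robot touching nothing.
It also fails if it takes over 54 s, if anything falls off the work surface, if the arm or the gripper's body presses on something with over 40 N, if the wrist force passes 120 N, or if a joint passes its speed limit or range.

## Robot

A 6-joint arm with a two-finger parallel gripper is mounted at the origin on the work surface. World frame = base frame: x ahead of the robot, y to its left, z up, the work surface at z = 0. Lengths are in m, angles in degrees, forces in N, time in s.
With the tool pointing down it reaches from about 0.35 to 0.875 m from the base axis. Payload 4.2 kg.
Tool frame: the origin (TCP) lies midway between the tips of the shut fingers; the grasp point (between the pads) lies 19 mm behind it; z points along the fingers, y is the line along which they close (so a half turn about z gives the same grasp; the last joint's range is limited). The gripper opens to 87 mm and grips with 3 to 60 N. Pads are 19 mm wide; open, the fingers measure 117 mm over their backs; the gripper's body (75 mm by 190 mm) begins 51 mm behind the grasp point.
Start: joints at [89.015, 22.042, 0.453, 0, -68.411, -14.817], TCP at [0.17, 0.601, 0.223] pointing down, gripper open.
Joint ranges: [-179.83, 179.83], [-69.29, 118.12], [-61.27, 80.66], [-181.25, 117.63], [-171.15, -9.14], [-177.46, 177.46]. Speed limits (degrees/s): [159.86, 159.86, 180, 180, 180, 180].

## Interface

Orientations are given as a 3x3 rotation matrix whose columns are the frame's x, y, z axes.
In Python, from station import sense, capture, camera_params, finish_job gives the robot as it stands.
- The arm moves only by the tool drive_tool, never from a script. Its argument "rows" is a list of rows, each an object of numbers: "tx", "ty", "tz": the shift along the tool's x, y, z in cm; "ax", "ay", "az": the turn, a rotation vector about the tool's x, y, z in rad; "claw": the finger opening in cm, from 0 to 8.7. In form: [{"tx": .., "ty": .., "tz": .., "ax": .., "ay": .., "az": .., "claw": ..}, ...]. A call has 1 to 10 rows; each row shifts and turns the commanded pose from where the row before left it, along the tool's axes as they then stand; what a row does not reach is not made up. A row lasts 1/12 s, in which the tool goes at most 41.7 mm and 7.16 degrees, less where a joint would pass 70% of its speed; a pose out of reach is approached as far as the arm can. A call with a gripper value outside its range is refused whole. The fingers move at their own pace and stop on an object; the grip force is fixed at half the most. Time passes only in rows, so rows that do not move let the fingers close. It gives the time, the measured TCP pose, the force, the opening and the grip force at its end, in the units of the state.
- sense(): the state, without advancing time (a new reading comes with each control period).
- capture(name): name is "scene" or "side" or "wrist"; returns (picture, depth): 400x640x3 uint8, red, green, blue; 400x640 float32, m along the optical axis (not along the pixel's ray), 0 where there is no reading.
- camera_params(name): a dict with "intrinsics" (3x3 intrinsics, pixels), "R" (3x3) and "t" (3): a world point X has camera coordinates R X + t; the wrist camera has in their place "tool_from_camera" (4x4, takes a point from camera to tool coordinates, whose origin is the TCP and whose axes are the flange's). Camera axes: x right, y down, z forward; pixel columns grow to the right and rows downward; lengths in m; the calibration is good to about 2 mm. The wrist camera is an equidistant fisheye: a pixel r from the principal point sees the ray r / f radians off the axis. A picture is of the moment at which its call begins: read the wrist's pose just before it. camera_params takes no time and is no camera call.
- finish_job(): hands the job in; it is judged then, once.
The state is a dict: "time_s": time; "joints": joint angles; "joint_velocities": joint speeds; "effort": joint torques, N m; "tcp_pos": TCP position; "ee_rot": TCP orientation; "wrist_force": force on the tool from outside, world axes, zero at the start; "moment": the same for the moment, N m; "gripper_width": opening from 0.0 (shut) to 1.0 (fully open); "gripper_force": force on a finger pad.
Only numpy, scipy, OpenCV 4.12 (cv2) and the standard library are available. Lean on these libraries where they do the work, as an engineer would, in place of code of your own. Each camera call takes 0.05 s, during which the arm holds its last target. There are 200 camera calls.

## Working session

There is one attempt and no reset: what is moved stays moved. The work goes in short steps, Python scripts to look and compute and a tool call to move; the robot and the scene stay as the last step left them, time stands still between calls to the robot, and variables do not carry over. Pictures are saved under pics/ and viewed, at most 10 in all, crops included, and the job is handed in when it is done.

Besides the shell and the picture viewer there is one more tool, called after ">>>" as name([rows], argument=value, ...), one row to a line, values as JSON. drive_tool: Moves the arm, as the interface text tells. Its arguments: {"type":"object","properties":{"rows":{"type":"array"}},"required":["rows"]}

```bash
mkdir -p pics; python3 - <<'E'
from station import *
import cv2,numpy as np
for n in("scene","side"):
    p,d=capture(n); cv2.imwrite(f"pics/{n}0.png",p[...,::-1]); np.savez(f"{n}0.npz",p=p,d=d)
    c=camera_params(n); print(n,c["intrinsics"],c["R"],c["t"],-np.array(c["R"]).T@c["t"])
print(camera_params("wrist"))
s=sense();print(s)
E
```

```text
scene [[445.13378393   0.         318.30763983]
 [  0.         445.13378393 197.50219864]
 [  0.           0.           1.        ]] [[ 0.55951393  0.82875769 -0.01023993]
 [ 0.57087986 -0.39431249 -0.72014849]
 [-0.60086633  0.39708734 -0.69374441]] [-0.3042392  -0.25792673  1.75974363] [ 1.37484194 -0.54833507  1.03195137]
side [[391.0367741    0.         320.59552207]
 [  0.         391.0367741  201.26446469]
 [  0.           0.           1.        ]] [[ 0.93267998 -0.36070046  0.0017968 ]
 [-0.21345613 -0.55594527 -0.80334385]
 [ 0.29076542  0.74887919 -0.59551275]] [-0.54548963  0.21279277  0.93642068] [ 0.28191042 -0.77972318  0.72957635]
{'intrinsics': array([[309.70691629,   0.        , 315.90948597],
       [  0.        , 309.70691629, 198.21868438],
       [  0.        ,   0.        ,   1.        ]]), 'tool_from_camera': array([[-1.70325807e-04, -9.62138741e-01, -2.72560110e-01,
         7.39091892e-02],
       [ 9.99999811e-01, -3.04240265e-06, -6.14171170e-04,
        -4.75233581e-04],
       [ 5.90088639e-04, -2.72560163e-01,  9.62138560e-01,
        -1.61254958e-01],
  
[... 198 characters left out ...]
118796e+01, -1.48175565e+01]), 'joint_velocities': array([-0.0105829 , -0.04589787,  0.1077775 ,  0.17719457, -0.00558236,
       -0.01462627]), 'effort': array([-1.94891800e-03, -3.91687667e+01,  1.87935966e+01,  4.23203051e+00,
        1.34532506e-02, -7.30864645e-05]), 'tcp_pos': array([0.17002591, 0.6008428 , 0.2215463 ]), 'ee_rot': array([[ 9.62155999e-01, -2.72498829e-01, -4.70916086e-04],
       [-2.72499223e-01, -9.62153991e-01, -1.96763189e-03],
       [ 8.30835941e-05,  2.02149310e-03, -9.99997953e-01]]), 'wrist_force': array([-0.07118241, -0.06407383, -0.05823582]), 'moment': array([-0.02939125,  0.04200041,  0.0150496 ]), 'gripper_force': 0.0, 'gripper_width': 0.9992661031626089}
```

View pics/scene0.png

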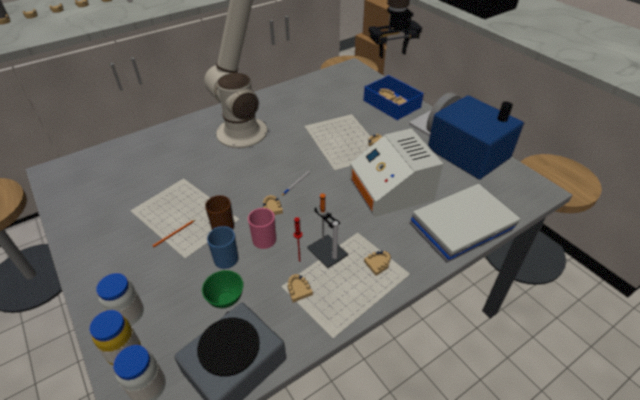

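View pics/side0.png

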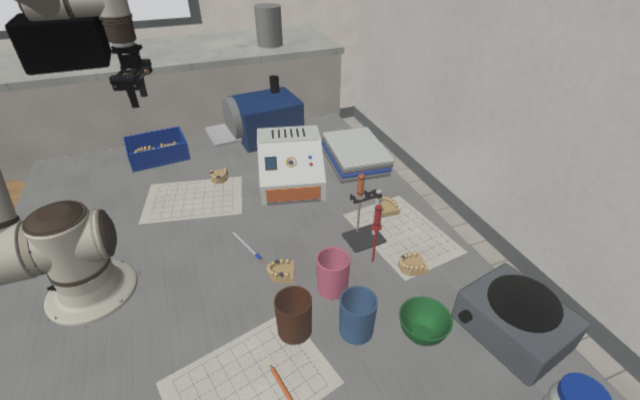

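The scene view shows the orange pin handle at (322,202), the red look-alike at (297,227), the blue beaker at (223,247) and the ring on the box at about (382,168). In the side view they are at (361,187), (377,218), (357,315) and (291,162). Candidates for the pin are orange (322,202), red (297,227) and the orange pen (175,233). I choose the orange one hanging in the fork. For the beaker I choose blue over brown (219,212) and pink (262,229).

```bash
cat > h.py <<'E'
import numpy as np,cv2
from station import *
def dep(n,us,vs,d):
    c=camera_params(n);K=c["intrinsics"];us=np.asarray(us,float);vs=np.asarray(vs,float)
    P=np.stack([(us-K[0,2])/K[0,0]*d,(vs-K[1,2])/K[1,1]*d,d],-1)
    return (P-c["t"])@c["R"]
def load(n,k=0):
    z=np.load(f"{n}{k}.npz");return z["p"],z["d"]
def cloud(n,k=0):
    p,d=load(n,k);v,u=np.mgrid[:400,:640];return p,d,dep(n,u,v,d)
E
python3 - <<'E'
from h import *
np.set_printoptions(precision=4,suppress=True)
R={"scene":dict(pin=(312,190,334,216),beaker=(205,226,242,270),drawer=(345,160,385,212),ring=(365,150,400,190),box=(345,125,445,215)),
"side":dict(pin=(350,170,372,202),beaker=(335,285,380,345),drawer=(258,180,328,208),ring=(280,152,302,172),box=(250,120,330,208))}
for n in R:
    p,d,X=cloud(n); hsv=cv2.cvtColor(p,cv2.COLOR_RGB2HSV)
    H,S,V=[hsv[...,i].astype(int) for i in range(3)]
    for k,(a,b,c,e) in R[n].items():
        m=np.zeros(d.shape,bool);m[b:e,a:c]=1
        if k in("pin","drawer"): m&=(H<16)&(S>130)&(V>60)
        elif k=="beaker": m&=(H>95)&(H<125)&(S>90)
        elif k=="ring": m&=(H>14)&(H<35)&(S>60)
        else: m&=(S<40)&(V>120)
        m&=d>0
        q=X[m]; v,u=np.where(m)
        print(n,k,m.sum(),"px",u.mean(),v.mean(),"mean",q.mean(0),"lo",np.percentile(q,3,0),"hi",np.percentile(q,97,0))
        if k=="beaker":
            r=q[q[:,2]>.09];(c,rad)=cv2.minEnclosingCircle(r[:,:2].astype(np.float32)*1000);print(" rim",len(r),c,rad)
        if k=="drawer":
            A=q-q.mean(0);u_,s,vt=np.linalg.svd(A,full_matrices=False);print(" normal",vt[2],"long",vt[0])
for n,(a,b,c,e) in(("scene",(190,120,450,310)),("side",(240,120,440,350))):
    p,_=load(n);cv2.imwrite(f"pics/{n}_crop.png",cv2.resize(p[b:e,a:c,::-1],None,fx=2.6,fy=2.6,interpolation=cv2.INTER_CUBIC))
E
```

```text
scene pin 74 px 322.31081081081084 201.98648648648648 mean [ 0.6704 -0.0702  0.1949] lo [ 0.6637 -0.075   0.1678] hi [ 0.6754 -0.0641  0.2179]
scene beaker 929 px 222.82346609257266 246.53175457481163 mean [ 0.5482 -0.3273  0.0637] lo [ 0.5065 -0.3605  0.0129] hi [ 0.5808 -0.2926  0.101 ]
 rim 193 (544.6219482421875, -323.4159240722656) 41.12279510498047
scene drawer 226 px 361.89823008849555 189.41150442477877 mean [0.5616 0.1605 0.0368] lo [0.4864 0.1429 0.0156] hi [0.6329 0.1793 0.0566]
 normal [-0.239  -0.971   0.0015] long [ 0.971  -0.239   0.0099]
scene ring 48 px 380.6458333333333 166.04166666666666 mean [0.5721 0.2232 0.1131] lo [0.5589 0.2081 0.1017] hi [0.5878 0.2341 0.1229]
scene box 4399 px 390.0436462832462 161.54080472834735 mean [0.5506 0.2771 0.0972] lo [ 0.2529  0.1622 -0.0012] hi [0.7767 0.4108 0.1588]
side pin 58 px 360.01724137931035 184.18965517241378 mean [ 0.6602 -0.0725  0.1917] lo [ 0.6567 -0.0764  0.1673] hi [ 0.6666 -0.0674  0.2151]
side beaker 70 px 359.92857142857144 309.6714285714286 mean [ 0.5376 -0.3412  0.0875] lo [ 0.5033 -0.363   0.0158] hi [ 0.5743 -0.3015  0.1004]
 rim 59 (540.8284301757812, -328.7140808105469) 38.01018524169922
side drawer 469 px 291.99786780383795 193.94669509594883 mean [0.5533 0.1608 0.0345] lo [0.485  0.1425 0.0171] hi [0.6271 0.1775 0.0518]
 normal [0.2372 0.9712 0.0241] long [-0.9715  0.2372  0.0054]
side ring 29 px 290.37931034482756 161.93103448275863 mean [0.5702 0.2197 0.1116] lo [0.5574 0.2078 0.1039] hi [0.5842 0.2346 0.1194]
side box 5239 px 291.0452376407711 162.6846726474518 mean [0.5876 0.2669 0.0824] lo [ 0.4573  0.1383 -0.0047] hi [0.8181 0.6396 0.1546]
```

View pics/side_crop.png

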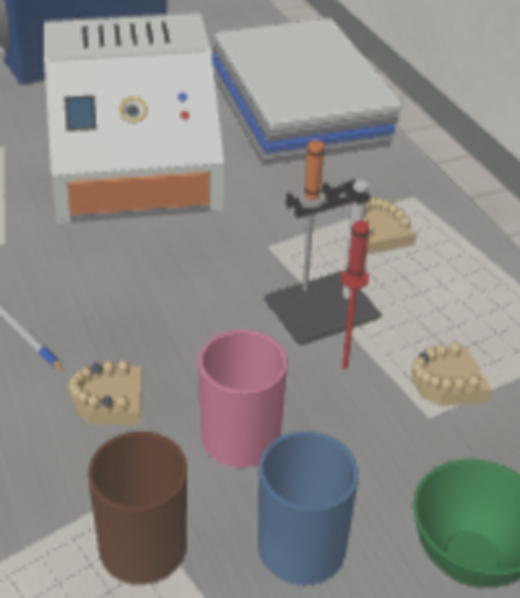

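```bash
python3 - <<'E'
from h import *
np.set_printoptions(precision=3,suppress=True)
for n,(a,b,c,e) in(("scene",(288,210,306,265)),("side",(366,200,386,268))):
    p,d,X=cloud(n); hsv=cv2.cvtColor(p,cv2.COLOR_RGB2HSV).astype(int)
    m=np.zeros(d.shape,bool);m[b:e,a:c]=1;m&=((hsv[...,0]<8)|(hsv[...,0]>170))&(hsv[...,1]>130)&(d>0)
    q=X[m];print(n,"red",m.sum(),q.mean(0),np.percentile(q,3,0),np.percentile(q,97,0))
# dark prongs
for n,(a,b,c,e) in(("scene",(308,200,345,232)),("side",(348,185,384,206))):
    p,d,X=cloud(n);m=np.zeros(d.shape,bool);m[b:e,a:c]=1;m&=(p.max(-1)<60)&(X[...,2]>.13)&(X[...,2]<.17)
    q=X[m];print(n,"prong",m.sum(),q.mean(0),np.linalg.svd(q-q.mean(0),full_matrices=False)[2][0],q.min(0),q.max(0))
E
```

```text
scene red 106 [ 0.676 -0.156  0.147] [ 0.668 -0.163  0.118] [ 0.683 -0.149  0.181]
side red 112 [ 0.665 -0.158  0.135] [ 0.659 -0.164  0.061] [ 0.674 -0.15   0.179]
scene prong 95 [ 0.691 -0.07   0.151] [ 0.997  0.075 -0.02 ] [ 0.646 -0.081  0.144] [ 0.725 -0.053  0.16 ]<stdin>:10: RuntimeWarning: Mean of empty slice.
  ret = um.true_divide(
Traceback (most recent call last):
IndexError: index 0 is out of bounds for axis 0 with size 0
```

>>> drive_tool([
  {"tx": 2.7,"ty": 2.1,"tz": -1,"claw": 8.7},
  {"tx": 2.7,"ty": 2.1,"tz": -1,"claw": 8.7},
  {"tx": 2.7,"ty": 2.1,"tz": -1,"claw": 8.7},
  {"tx": 2.7,"ty": 2.1,"tz": -1,"claw": 8.7},
  {"tx": 2.7,"ty": 2.1,"tz": -1,"claw": 8.7},
  {"tx": 2.7,"ty": 2.1,"tz": -1,"claw": 8.7},
  {"tx": 2.7,"ty": 2.1,"tz": -1,"claw": 8.7},
  {"tx": 2.7,"ty": 2.1,"tz": -1,"claw": 8.7},
  {"tx": 2.7,"ty": 2.1,"tz": -1,"claw": 8.7},
  {"tx": 2.7,"ty": 2.1,"tz": 0,"claw": 8.7},
])

```text
invalid input at $.rows[0]: expected keys tx, ty, tz, ax, ay, az, claw
```

>>> drive_tool([
  {"tx": 2.7,"ty": 2.1,"tz": -1,"ax": 0,"ay": 0,"az": 0,"claw": 5},
  {"tx": 2.7,"ty": 2.1,"tz": -1,"ax": 0,"ay": 0,"az": 0,"claw": 5},
  {"tx": 2.7,"ty": 2.1,"tz": -1,"ax": 0,"ay": 0,"az": 0,"claw": 5},
  {"tx": 2.7,"ty": 2.1,"tz": -1,"ax": 0,"ay": 0,"az": 0,"claw": 5},
  {"tx": 2.7,"ty": 2.1,"tz": -1,"ax": 0,"ay": 0,"az": 0,"claw": 5},
  {"tx": 2.7,"ty": 2.1,"tz": -1,"ax": 0,"ay": 0,"az": 0,"claw": 5},
  {"tx": 2.7,"ty": 2.1,"tz": -1,"ax": 0,"ay": 0,"az": 0,"claw": 5},
  {"tx": 2.7,"ty": 2.1,"tz": -1,"ax": 0,"ay": 0,"az": 0,"claw": 5},
  {"tx": 2.7,"ty": 2.1,"tz": 0,"ax": 0,"ay": 0,"az": 0,"claw": 5},
  {"tx": 2.7,"ty": 2.1,"tz": 0,"ax": 0,"ay": 0,"az": 0,"claw": 5},
])

```text
time_s: 0.93
tcp_pos: [0.3734, 0.3244, 0.3031]
ee_rot: [[0.962, -0.272, 0.0], [-0.272, -0.962, 0.001], [0.0, -0.001, -1.0]]
wrist_force: [0.6, 1.7, -1.6]
gripper_width: 0.578
gripper_force: 0.0
```

>>> drive_tool([
  {"tx": 2.7,"ty": 2.1,"tz": 0,"ax": 0,"ay": 0,"az": 0,"claw": 5},
  {"tx": 2.7,"ty": 2.1,"tz": 0,"ax": 0,"ay": 0,"az": 0,"claw": 5},
  {"tx": 2.7,"ty": 2.1,"tz": 0,"ax": 0,"ay": 0,"az": 0,"claw": 5},
  {"tx": 2.7,"ty": 2.1,"tz": 0,"ax": 0,"ay": 0,"az": 0,"claw": 5},
  {"tx": 2.7,"ty": 2.1,"tz": 0,"ax": 0,"ay": 0,"az": 0,"claw": 5},
  {"tx": 2.7,"ty": 2.1,"tz": 0,"ax": 0,"ay": 0,"az": 0,"claw": 5},
  {"tx": 2.7,"ty": 2.1,"tz": 0,"ax": 0,"ay": 0,"az": 0,"claw": 5},
  {"tx": 2.7,"ty": 2.1,"tz": 0,"ax": 0,"ay": 0,"az": 0,"claw": 5},
  {"tx": 2.7,"ty": 2.1,"tz": 0,"ax": 0,"ay": 0,"az": 0,"claw": 5},
  {"tx": 0,"ty": 0,"tz": 0,"ax": 0,"ay": 0,"az": 0,"claw": 5},
])

```text
time_s: 1.77
tcp_pos: [0.5572, 0.0738, 0.3012]
ee_rot: [[0.961, -0.278, -0.001], [-0.278, -0.961, -0.002], [-0.001, 0.002, -1.0]]
wrist_force: [0.7, 0.5, 0.6]
gripper_width: 0.578
gripper_force: 0.0
```

>>> drive_tool([
  {"tx": 2,"ty": 1.5,"tz": 0,"ax": 0,"ay": 0,"az": 0,"claw": 5},
  {"tx": 2,"ty": 1.5,"tz": 0,"ax": 0,"ay": 0,"az": 0,"claw": 5},
  {"tx": 2,"ty": 1.5,"tz": 0,"ax": 0,"ay": 0,"az": 0,"claw": 5},
  {"tx": 2,"ty": 1.5,"tz": 0,"ax": 0,"ay": 0,"az": 0,"claw": 5},
  {"tx": 2,"ty": 1.5,"tz": 0,"ax": 0,"ay": 0,"az": 0,"claw": 5},
  {"tx": 2,"ty": 1.5,"tz": 0,"ax": 0,"ay": 0,"az": 0,"claw": 5},
  {"tx": 2.2,"ty": 1.6,"tz": 0,"ax": 0,"ay": 0,"az": 0,"claw": 5},
  {"tx": 0,"ty": 0,"tz": 0,"ax": 0,"ay": 0,"az": 0,"claw": 5},
  {"tx": 0,"ty": 0,"tz": 0,"ax": 0,"ay": 0,"az": 0,"claw": 5},
])

```text
time_s: 2.52
tcp_pos: [0.663, -0.0637, 0.3009]
ee_rot: [[0.962, -0.274, -0.003], [-0.274, -0.962, 0.0], [-0.003, 0.001, -1.0]]
wrist_force: [-0.1, 0.9, 0.6]
gripper_width: 0.575
gripper_force: 0.0
```

```bash
cat >> h.py <<'E'
def wcloud():
    s=sense();p,d=capture("wrist");c=camera_params("wrist");K=c["intrinsics"];T=np.array(c["tool_from_camera"])
    v,u=np.mgrid[:400,:640];x=(u-K[0,2])/K[0,0];y=(v-K[1,2])/K[0,0];th=np.hypot(x,y);k=np.tan(th)/np.maximum(th,1e-9)
    P=np.stack([x*k*d,y*k*d,d],-1)@T[:3,:3].T+T[:3,3]
    return p,d,P@np.array(s["ee_rot"]).T+s["tcp_pos"],s
def omask(p):
    h=cv2.cvtColor(p,cv2.COLOR_RGB2HSV).astype(int);return (h[...,0]>5)&(h[...,0]<18)&(h[...,1]>140)&(h[...,2]>60)
E
python3 - <<'E'
from h import *
np.set_printoptions(precision=4,suppress=True)
p,d,X,s=wcloud();cv2.imwrite("pics/w1.png",p[...,::-1])
m=omask(p)&(d>0)&(d<.35);q=X[m];v,u=np.where(m)
print(s["tcp_pos"],m.sum(),u.mean(),v.mean(),q.mean(0),np.percentile(q,3,0),np.percentile(q,97,0))
t=q[q[:,2]>np.percentile(q[:,2],97)-.004];print("top",len(t),t.mean(0))
E
```

```text
[ 0.663  -0.0637  0.3009] 367 319.1117166212534 194.31335149863762 [ 0.6671 -0.0672  0.2061] [ 0.6591 -0.0733  0.1731] [ 0.6723 -0.0605  0.2162]
top 248 [ 0.6652 -0.0666  0.2148]
```

View pics/w1.png

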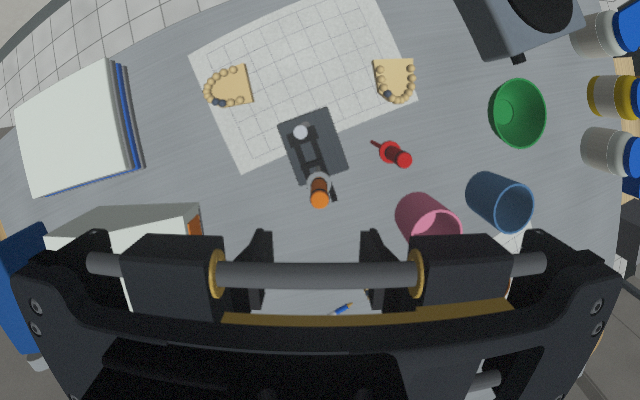

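The wrist view shows the orange handle in the fork at (319,198), the post at (301,131) and the red look-alike at (400,157). The handle top measures (0.665, -0.067, 0.215), which agrees with both fixed views, so I descend and grasp.

>>> drive_tool([
  {"tx": 0.3,"ty": 0.25,"tz": 1.5,"ax": 0,"ay": 0,"az": 0,"claw": 5},
  {"tx": 0,"ty": 0,"tz": 2,"ax": 0,"ay": 0,"az": 0,"claw": 5},
  {"tx": 0,"ty": 0,"tz": 2,"ax": 0,"ay": 0,"az": 0,"claw": 5},
  {"tx": 0,"ty": 0,"tz": 2,"ax": 0,"ay": 0,"az": 0,"claw": 5},
  {"tx": 0,"ty": 0,"tz": 2,"ax": 0,"ay": 0,"az": 0,"claw": 5},
  {"tx": 0,"ty": 0,"tz": 2,"ax": 0,"ay": 0,"az": 0,"claw": 5},
  {"tx": 0,"ty": 0,"tz": 1,"ax": 0,"ay": 0,"az": 0,"claw": 5},
  {"tx": 0,"ty": 0,"tz": 1,"ax": 0,"ay": 0,"az": 0,"claw": 5},
  {"tx": 0,"ty": 0,"tz": 0,"ax": 0,"ay": 0,"az": 0,"claw": 5},
  {"tx": 0,"ty": 0,"tz": 0,"ax": 0,"ay": 0,"az": 0,"claw": 5},
])

```text
time_s: 3.4
tcp_pos: [0.6653, -0.0658, 0.1681]
ee_rot: [[0.962, -0.272, 0.001], [-0.272, -0.962, -0.0], [0.001, 0.0, -1.0]]
wrist_force: [0.4, -0.2, 0.8]
gripper_width: 0.571
gripper_force: 0.0
```

>>> drive_tool([
  {"tx": 0,"ty": 0,"tz": 0,"ax": 0,"ay": 0,"az": 0,"claw": 1},
  {"tx": 0,"ty": 0,"tz": 0,"ax": 0,"ay": 0,"az": 0,"claw": 1},
  {"tx": 0,"ty": 0,"tz": 0,"ax": 0,"ay": 0,"az": 0,"claw": 1},
  {"tx": 0,"ty": 0,"tz": 0,"ax": 0,"ay": 0,"az": 0,"claw": 1},
  {"tx": 0,"ty": 0,"tz": 0,"ax": 0,"ay": 0,"az": 0,"claw": 1},
  {"tx": 0,"ty": 0,"tz": 0,"ax": 0,"ay": 0,"az": 0,"claw": 1},
  {"tx": 0,"ty": 0,"tz": 0,"ax": 0,"ay": 0,"az": 0,"claw": 1},
  {"tx": 0,"ty": 0,"tz": 0,"ax": 0,"ay": 0,"az": 0,"claw": 1},
])

```text
time_s: 4.07
tcp_pos: [0.6651, -0.0662, 0.1677]
ee_rot: [[0.962, -0.272, 0.0], [-0.272, -0.962, -0.0], [0.0, 0.0, -1.0]]
wrist_force: [-0.3, 0.8, -0.3]
gripper_width: 0.173
gripper_force: 30.0
```

>>> drive_tool([
  {"tx": 0,"ty": 0,"tz": -0.5,"ax": 0,"ay": 0,"az": 0,"claw": 1},
  {"tx": 0,"ty": 0,"tz": -1,"ax": 0,"ay": 0,"az": 0,"claw": 1},
  {"tx": 0,"ty": 0,"tz": -1.5,"ax": 0,"ay": 0,"az": 0,"claw": 1},
  {"tx": 0,"ty": 0,"tz": -2,"ax": 0,"ay": 0,"az": 0,"claw": 1},
  {"tx": 0,"ty": 0,"tz": -2,"ax": 0,"ay": 0,"az": 0,"claw": 1},
  {"tx": 0,"ty": 0,"tz": -2,"ax": 0,"ay": 0,"az": 0,"claw": 1},
  {"tx": 0,"ty": 0,"tz": -2,"ax": 0,"ay": 0,"az": 0,"claw": 1},
  {"tx": 0,"ty": 0,"tz": -2,"ax": 0,"ay": 0,"az": 0,"claw": 1},
  {"tx": 0,"ty": 0,"tz": -2,"ax": 0,"ay": 0,"az": 0,"claw": 1},
  {"tx": 0,"ty": 0,"tz": 0,"ax": 0,"ay": 0,"az": -0.034,"claw": 1},
])

```text
time_s: 4.9
tcp_pos: [0.6669, -0.0666, 0.3242]
ee_rot: [[0.971, -0.239, 0.01], [-0.239, -0.971, -0.001], [0.01, -0.002, -1.0]]
wrist_force: [0.0, -0.1, 0.7]
gripper_width: 0.174
gripper_force: 30.0
```

>>> drive_tool([
  {"tx": -1,"ty": -0.9,"tz": 0,"ax": 0,"ay": 0,"az": 0,"claw": 1},
  {"tx": -2,"ty": -1.8,"tz": 0,"ax": 0,"ay": 0,"az": 0,"claw": 1},
  {"tx": -2,"ty": -1.8,"tz": 0,"ax": 0,"ay": 0,"az": 0,"claw": 1},
  {"tx": -2,"ty": -1.8,"tz": 0,"ax": 0,"ay": 0,"az": 0,"claw": 1},
  {"tx": -2,"ty": -1.8,"tz": 0,"ax": 0,"ay": 0,"az": 0,"claw": 1},
  {"tx": -2,"ty": -1.8,"tz": 0,"ax": 0,"ay": 0,"az": 0,"claw": 1},
  {"tx": -2,"ty": -1.8,"tz": 0,"ax": 0,"ay": 0,"az": 0,"claw": 1},
  {"tx": -2,"ty": -1.8,"tz": 0,"ax": 0,"ay": 0,"az": 0,"claw": 1},
  {"tx": -1,"ty": -0.9,"tz": 0,"ax": 0,"ay": 0,"az": 0,"claw": 1},
  {"tx": 0,"ty": 0,"tz": 0,"ax": 0,"ay": 0,"az": 0,"claw": 1},
])

```text
time_s: 5.73
tcp_pos: [0.5424, 0.114, 0.3181]
ee_rot: [[0.972, -0.236, 0.0], [-0.236, -0.972, 0.001], [-0.0, -0.001, -1.0]]
wrist_force: [-0.5, -0.1, -0.2]
gripper_width: 0.176
gripper_force: 30.0
```

>>> drive_tool([
  {"tx": 0,"ty": 0,"tz": 0,"ax": 0.1,"ay": 0,"az": 0,"claw": 1},
  {"tx": 0,"ty": 0,"tz": 0,"ax": 0.1,"ay": 0,"az": 0,"claw": 1},
  {"tx": 0,"ty": 0,"tz": 0,"ax": 0.1,"ay": 0,"az": 0,"claw": 1},
  {"tx": 0,"ty": 0,"tz": 0,"ax": 0.1,"ay": 0,"az": 0,"claw": 1},
  {"tx": 0,"ty": 0,"tz": 0,"ax": 0.1,"ay": 0,"az": 0,"claw": 1},
  {"tx": 0,"ty": 0,"tz": 0,"ax": 0.1,"ay": 0,"az": 0,"claw": 1},
  {"tx": 0,"ty": 0,"tz": 0,"ax": 0.011,"ay": 0,"az": 0,"claw": 1},
  {"tx": 0,"ty": 0,"tz": 0,"ax": 0,"ay": 0,"az": 0,"claw": 1},
  {"tx": 0,"ty": 0,"tz": 0,"ax": 0,"ay": 0,"az": 0,"claw": 1},
])

```text
time_s: 6.48
tcp_pos: [0.5445, 0.1112, 0.3175]
ee_rot: [[0.971, -0.197, 0.138], [-0.24, -0.796, 0.555], [0.0, -0.572, -0.82]]
wrist_force: [0.1, 1.0, -1.0]
gripper_width: 0.173
gripper_force: 30.0
```

```bash
cat >> h.py <<'E'
bx=np.array([.238,.971,0]);bx/=np.linalg.norm(bx)
hdir=.574*bx+np.array([0,0,-.819]);hdir/=np.linalg.norm(hdir)
hole=np.array([.571,.2215,.1125])
def rowplan(goal,R):  # cm in tool axes
    s=sense();Rm=np.array(s["ee_rot"]);print("tool shift cm",Rm.T@(goal-s["tcp_pos"])*100,"turn rad",cv2.Rodrigues(Rm.T@R)[0].ravel())
by=np.array([bx[1],-bx[0],0]);Rh=np.stack([by,np.cross(hdir,by),hdir],1)
def uv(n,P):
    c=camera_params(n);q=c["R"]@P+c["t"];q=c["intrinsics"]@q;return q[:2]/q[2]
E
python3 - <<'E'
from h import *
np.set_printoptions(precision=4,suppress=True)
s=sense();print(s["tcp_pos"],np.array(s["ee_rot"])[:,2],s["joints"])
rowplan(hole-hdir*(.03+.1327),Rh)
tip=s["tcp_pos"]+.1327*np.array(s["ee_rot"])[:,2]
ims=[]
for n in("scene","side"):
    p,d=capture(n);np.savez(f"{n}1.npz",p=p,d=d);t=uv(n,tip);h=uv(n,hole);print(n,"tip",t,"hole",h)
    x,y=[int(i) for i in (t+h)/2];ims.append(cv2.resize(p[y-45:y+45,x-45:x+45,::-1],(400,400),interpolation=cv2.INTER_CUBIC));print(x-45,y-45)
cv2.imwrite("pics/tip1.png",np.hstack(ims))
E
```

```text
[0.5445 0.1112 0.3175] [ 0.1375  0.5552 -0.8203] [  8.4683   8.5553   0.1608 -34.1479 -70.4148  76.1561]
tool shift cm [-0.0588  2.4621  7.0329] turn rad [ 0.0024 -0.0014 -0.0019]
scene tip [371.6268 144.8153] hole [379.9845 166.2017]
330 110
side tip [290.0926 138.8862] hole [290.4466 161.3549]
245 105
```

View pics/tip1.png

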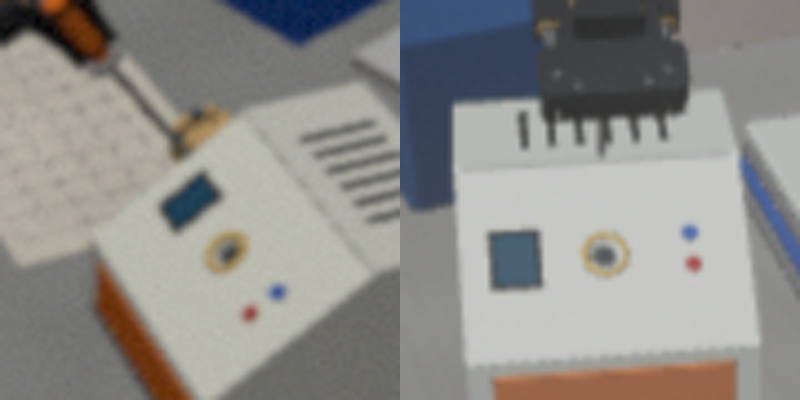

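The crop shows the ring at scene (381,166) and side (291,162), both within 1 px of the computed hole. The rod tip sits above it in both views. I move in line with the hole to about 12 mm off the mouth and check again.

>>> drive_tool([
  {"tx": 0,"ty": 1.2,"tz": 1,"ax": 0,"ay": 0,"az": 0,"claw": 1},
  {"tx": 0,"ty": 1.2,"tz": 1,"ax": 0,"ay": 0,"az": 0,"claw": 1},
  {"tx": 0,"ty": 0,"tz": 1.5,"ax": 0,"ay": 0,"az": 0,"claw": 1},
  {"tx": 0,"ty": 0,"tz": 1.5,"ax": 0,"ay": 0,"az": 0,"claw": 1},
  {"tx": 0,"ty": 0,"tz": 1.5,"ax": 0,"ay": 0,"az": 0,"claw": 1},
  {"tx": 0,"ty": 0,"tz": 1.2,"ax": 0,"ay": 0,"az": 0,"claw": 1},
  {"tx": 0,"ty": 0,"tz": 1,"ax": 0,"ay": 0,"az": 0,"claw": 1},
  {"tx": 0,"ty": 0,"tz": 0,"ax": 0,"ay": 0,"az": 0,"claw": 1},
  {"tx": 0,"ty": 0,"tz": 0,"ax": 0,"ay": 0,"az": 0,"claw": 1},
])

```text
time_s: 7.33
tcp_pos: [0.5514, 0.1419, 0.2323]
ee_rot: [[0.971, -0.195, 0.136], [-0.238, -0.796, 0.557], [-0.0, -0.573, -0.82]]
wrist_force: [-0.2, -1.0, -0.8]
gripper_width: 0.178
gripper_force: 30.0
```

```bash
python3 - <<'E'
from h import *
np.set_printoptions(precision=4,suppress=True)
s=sense();z=np.array(s["ee_rot"])[:,2];print(s["tcp_pos"])
rowplan(hole-hdir*.1327,Rh)
tip=s["tcp_pos"]+.1327*z
ims=[]
for n in("scene","side"):
    p,d=capture(n);np.savez(f"{n}2.npz",p=p,d=d);t=uv(n,tip);h=uv(n,hole);print(n,"tip",t,"hole",h,"collar",uv(n,tip-.115*z))
    x,y=[int(i) for i in (t+h)/2];x0,y0=x-22,y-26;ims.append(cv2.resize(p[y0:y0+40,x0:x0+40,::-1],(400,400),interpolation=cv2.INTER_CUBIC));print(x0,y0)
p,d,X,s=wcloud();np.savez("w2.npz",p=p,d=d)
T=np.hstack(ims);b=cv2.resize(p[60:260,160:480,::-1],(320,200));T=np.vstack([T,np.zeros((200,800,3),np.uint8)]);T[400:,:320]=b
cv2.imwrite("pics/tip2.png",T)
E
```

```text
[0.5514 0.1419 0.2323]
tool shift cm [0.0043 0.1615 1.2486] turn rad [ 0.0011  0.0002 -0.0001]
scene tip [378.5836 163.9438] hole [379.9845 166.2017] collar [361.3398 144.7179]
357 139
side tip [290.3938 159.2074] hole [290.4466 161.3549] collar [290.4882 141.6826]
268 134
```

View pics/tip2.png

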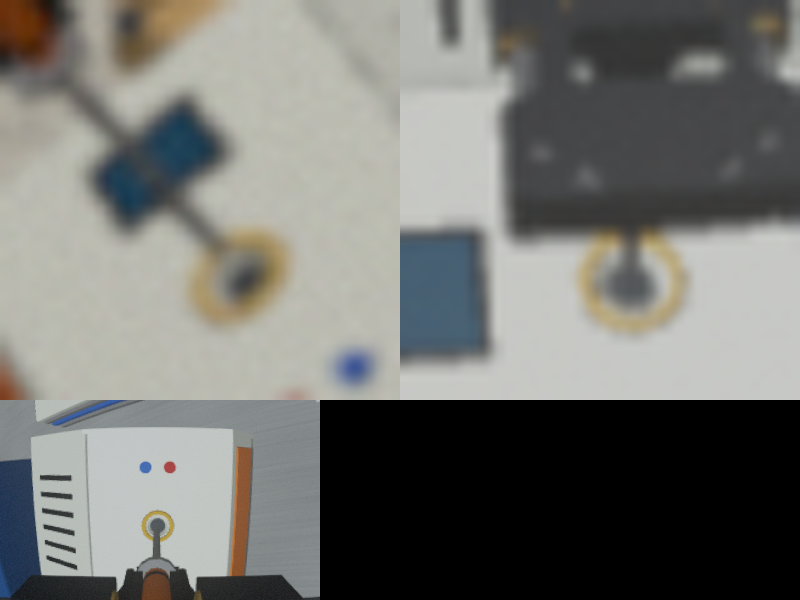

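The rod points at the ring in all three views: ring at scene (381,166.5) and side (291,162). A 1.5 mm correction along tool y is left. I insert in stages.

>>> drive_tool([
  {"tx": 0,"ty": 0.15,"tz": 0,"ax": 0,"ay": 0,"az": 0,"claw": 1},
  {"tx": 0,"ty": 0,"tz": 0.4,"ax": 0,"ay": 0,"az": 0,"claw": 1},
  {"tx": 0,"ty": 0,"tz": 0.4,"ax": 0,"ay": 0,"az": 0,"claw": 1},
  {"tx": 0,"ty": 0,"tz": 0.4,"ax": 0,"ay": 0,"az": 0,"claw": 1},
  {"tx": 0,"ty": 0,"tz": 0.4,"ax": 0,"ay": 0,"az": 0,"claw": 1},
  {"tx": 0,"ty": 0,"tz": 0.4,"ax": 0,"ay": 0,"az": 0,"claw": 1},
  {"tx": 0,"ty": 0,"tz": 0.3,"ax": 0,"ay": 0,"az": 0,"claw": 1},
  {"tx": 0,"ty": 0,"tz": 0,"ax": 0,"ay": 0,"az": 0,"claw": 1},
  {"tx": 0,"ty": 0,"tz": 0,"ax": 0,"ay": 0,"az": 0,"claw": 1},
])

```text
time_s: 8.23
tcp_pos: [0.5543, 0.1531, 0.2125]
ee_rot: [[0.971, -0.196, 0.137], [-0.239, -0.795, 0.557], [-0.0, -0.573, -0.819]]
wrist_force: [0.1, -0.2, -0.5]
gripper_width: 0.172
gripper_force: 30.0
```

>>> drive_tool([
  {"tx": 0,"ty": 0,"tz": 0.3,"ax": 0,"ay": 0,"az": 0,"claw": 1},
  {"tx": 0,"ty": 0,"tz": 0.3,"ax": 0,"ay": 0,"az": 0,"claw": 1},
  {"tx": 0,"ty": 0,"tz": 0.3,"ax": 0,"ay": 0,"az": 0,"claw": 1},
  {"tx": 0,"ty": 0,"tz": 0.2,"ax": 0,"ay": 0,"az": 0,"claw": 1},
  {"tx": 0,"ty": 0,"tz": 0,"ax": 0,"ay": 0,"az": 0,"claw": 1},
  {"tx": 0,"ty": 0,"tz": 0,"ax": 0,"ay": 0,"az": 0,"claw": 1},
])

```text
time_s: 8.73
tcp_pos: [0.5561, 0.1587, 0.204]
ee_rot: [[0.971, -0.196, 0.138], [-0.239, -0.796, 0.556], [0.001, -0.573, -0.819]]
wrist_force: [-0.3, -2.5, 1.4]
gripper_width: 0.175
gripper_force: 30.0
```

>>> drive_tool([
  {"tx": 0,"ty": 0,"tz": 0.2,"ax": 0,"ay": 0,"az": 0,"claw": 1},
  {"tx": 0,"ty": 0,"tz": 0.15,"ax": 0,"ay": 0,"az": 0,"claw": 1},
  {"tx": 0,"ty": 0,"tz": 0,"ax": 0,"ay": 0,"az": 0,"claw": 1},
  {"tx": 0,"ty": 0,"tz": 0,"ax": 0,"ay": 0,"az": 0,"claw": 1},
  {"tx": 0,"ty": 0,"tz": 0,"ax": 0,"ay": 0,"az": 0,"claw": 1},
  {"tx": 0,"ty": 0,"tz": 0,"ax": 0,"ay": 0,"az": 0,"claw": 1},
  {"tx": 0,"ty": 0,"tz": 0,"ax": 0,"ay": 0,"az": 0,"claw": 1},
  {"tx": 0,"ty": 0,"tz": 0,"ax": 0,"ay": 0,"az": 0,"claw": 1},
])

```text
time_s: 9.4
tcp_pos: [0.5564, 0.1608, 0.2009]
ee_rot: [[0.971, -0.196, 0.138], [-0.24, -0.795, 0.557], [0.0, -0.573, -0.819]]
wrist_force: [-0.3, -5.1, 1.4]
gripper_width: 0.177
gripper_force: 30.0
```

```bash
python3 - <<'E'
from h import *
np.set_printoptions(precision=4,suppress=True)
s=sense();print("depth",(s["tcp_pos"]-hole)@hdir+.1327, "axial F",s["wrist_force"]@hdir)
for n,(a,b,c,e) in(("scene",(335,160,385,222)),("side",(250,175,335,240))):
    p,d=capture(n);np.savez(f"{n}3.npz",p=p,d=d);p,d,X=cloud(n,3);m=np.zeros(d.shape,bool);m[b:e,a:c]=1;m&=omask(p)&(d>0);q=X[m];print(n,m.sum(),np.median(q,0),"vs shut",(np.median(q,0)-[.556,.161,.036])@bx)
E
```

```text
depth 0.02450460025339067 axial F -4.039822968728725
scene 243 [0.5557 0.1011 0.0436] vs shut -0.05829351492703135
side 1 [0.4989 0.1118 0.0559] vs shut -0.061399368000536206
```

The drawer is out by about 59 mm. I withdraw along the hole, untilt and carry the pin to the beaker.

>>> drive_tool([
  {"tx": 0,"ty": 0,"tz": -0.5,"ax": 0,"ay": 0,"az": 0,"claw": 1},
  {"tx": 0,"ty": 0,"tz": -0.7,"ax": 0,"ay": 0,"az": 0,"claw": 1},
  {"tx": 0,"ty": 0,"tz": -1,"ax": 0,"ay": 0,"az": 0,"claw": 1},
  {"tx": 0,"ty": 0,"tz": -1.5,"ax": 0,"ay": 0,"az": 0,"claw": 1},
  {"tx": 0,"ty": 0,"tz": -2,"ax": 0,"ay": 0,"az": 0,"claw": 1},
  {"tx": 0,"ty": 0,"tz": -2,"ax": 0,"ay": 0,"az": 0,"claw": 1},
  {"tx": 0,"ty": 0,"tz": -2,"ax": 0,"ay": 0,"az": 0,"claw": 1},
  {"tx": 0,"ty": 0,"tz": -2,"ax": 0,"ay": 0,"az": 0,"claw": 1},
  {"tx": 0,"ty": 0,"tz": -2,"ax": 0,"ay": 0,"az": 0,"claw": 1},
  {"tx": 0,"ty": 0,"tz": 0,"ax": 0,"ay": 0,"az": 0,"claw": 1},
])

```text
time_s: 10.33
tcp_pos: [0.5384, 0.0837, 0.3176]
ee_rot: [[0.971, -0.193, 0.144], [-0.24, -0.795, 0.557], [0.007, -0.575, -0.818]]
wrist_force: [1.2, -0.1, -0.1]
gripper_width: 0.18
gripper_force: 30.0
```

>>> drive_tool([
  {"tx": 0,"ty": 0,"tz": 0,"ax": -0.1,"ay": 0,"az": 0,"claw": 1},
  {"tx": 0,"ty": 0,"tz": 0,"ax": -0.1,"ay": 0,"az": 0,"claw": 1},
  {"tx": 0,"ty": 0,"tz": 0,"ax": -0.1,"ay": 0,"az": 0,"claw": 1},
  {"tx": 0,"ty": 0,"tz": 0,"ax": -0.1,"ay": 0,"az": 0,"claw": 1},
  {"tx": 0,"ty": 0,"tz": 0,"ax": -0.1,"ay": 0,"az": 0,"claw": 1},
  {"tx": 0,"ty": 0,"tz": 0,"ax": -0.1,"ay": 0,"az": 0,"claw": 1},
  {"tx": 0,"ty": 0,"tz": 0,"ax": -0.011,"ay": 0,"az": 0,"claw": 1},
  {"tx": 0,"ty": 0,"tz": 0,"ax": 0,"ay": 0,"az": 0,"claw": 1},
])

```text
time_s: 11.0
tcp_pos: [0.5367, 0.0868, 0.3113]
ee_rot: [[0.972, -0.237, -0.004], [-0.237, -0.972, 0.001], [-0.004, 0.0, -1.0]]
wrist_force: [-0.0, -0.2, -1.6]
gripper_width: 0.178
gripper_force: 30.0
```

>>> drive_tool([
  {"tx": 0.4,"ty": 1.5,"tz": -0.2,"ax": 0,"ay": 0,"az": 0,"claw": 1},
  {"tx": 0.7,"ty": 2.6,"tz": -0.2,"ax": 0,"ay": 0,"az": 0,"claw": 1},
  {"tx": 0.7,"ty": 2.6,"tz": -0.2,"ax": 0,"ay": 0,"az": 0,"claw": 1},
  {"tx": 0.7,"ty": 2.6,"tz": -0.2,"ax": 0,"ay": 0,"az": 0,"claw": 1},
  {"tx": 0.7,"ty": 2.6,"tz": 0,"ax": 0,"ay": 0,"az": 0,"claw": 1},
  {"tx": 0.7,"ty": 2.6,"tz": 0,"ax": 0,"ay": 0,"az": 0,"claw": 1},
  {"tx": 0.7,"ty": 2.6,"tz": 0,"ax": 0,"ay": 0,"az": 0,"claw": 1},
  {"tx": 0.7,"ty": 2.6,"tz": 0,"ax": 0,"ay": 0,"az": 0,"claw": 1},
  {"tx": 0.7,"ty": 2.6,"tz": 0,"ax": 0,"ay": 0,"az": 0,"claw": 1},
  {"tx": 0.7,"ty": 2.6,"tz": 0,"ax": 0,"ay": 0,"az": 0,"claw": 1},
])

```text
time_s: 11.83
tcp_pos: [0.5421, -0.1746, 0.3211]
ee_rot: [[0.971, -0.241, 0.001], [-0.241, -0.971, 0.003], [0.0, -0.003, -1.0]]
wrist_force: [0.2, 0.6, 0.1]
gripper_width: 0.177
gripper_force: 30.0
```

>>> drive_tool([
  {"tx": 0.7,"ty": 2.6,"tz": 0,"ax": 0,"ay": 0,"az": 0,"claw": 1},
  {"tx": 0.7,"ty": 2.6,"tz": 0,"ax": 0,"ay": 0,"az": 0,"claw": 1},
  {"tx": 0.7,"ty": 2.6,"tz": 0,"ax": 0,"ay": 0,"az": 0,"claw": 1},
  {"tx": 0.7,"ty": 2.6,"tz": 0,"ax": 0,"ay": 0,"az": 0,"claw": 1},
  {"tx": 0.7,"ty": 2.6,"tz": 0,"ax": 0,"ay": 0,"az": 0,"claw": 1},
  {"tx": 0.4,"ty": 1.5,"tz": 0,"ax": 0,"ay": 0,"az": 0,"claw": 1},
  {"tx": 0,"ty": 0,"tz": 0,"ax": 0,"ay": 0,"az": 0,"claw": 1},
  {"tx": 0,"ty": 0,"tz": 0,"ax": 0,"ay": 0,"az": 0,"claw": 1},
  {"tx": 0,"ty": 0,"tz": 0,"ax": 0,"ay": 0,"az": 0,"claw": 1},
])

```text
time_s: 12.58
tcp_pos: [0.5458, -0.3226, 0.3211]
ee_rot: [[0.971, -0.24, 0.0], [-0.24, -0.971, 0.001], [0.0, -0.001, -1.0]]
wrist_force: [-0.1, 0.5, -0.4]
gripper_width: 0.176
gripper_force: 30.0
```

```bash
python3 - <<'E'
from h import *
np.set_printoptions(precision=4,suppress=True)
p,d,X,s=wcloud();h=cv2.cvtColor(p,cv2.COLOR_RGB2HSV).astype(int)
m=(h[...,0]>95)&(h[...,0]<125)&(h[...,1]>90)&(d>0)&(abs(X[...,2]-.1)<.006)&(np.hypot(X[...,0]-.543,X[...,1]+.326)<.07)
q=X[m];A=np.c_[2*q[:,:2],np.ones(len(q))];c=np.linalg.lstsq(A,(q[:,:2]**2).sum(1),rcond=None)[0]
print(s["tcp_pos"],m.sum(),"centre",c[:2],"r",np.sqrt(c[2]+c[:2]@c[:2]),q.min(0),q.max(0))
rowplan(np.array([.543,-.326,.15]),np.array(s["ee_rot"]))
ims=[cv2.resize(p[:,:,::-1],(400,250))]
for n in("scene","side"):
    P,_=capture(n);t=uv(n,s["tcp_pos"]+np.array([0,0,-.15]));x,y=[int(i) for i in t];x=max(x,60);y=max(60,y);ims.append(cv2.resize(P[y-60:y+60,x-60:x+60,::-1],(400,400)));print(n,t,x-60,y-60)
T=np.zeros((600,800,3),np.uint8);T[:250,:400]=ims[0];T[200:600,400:]=ims[2];T[250:600,:400]=ims[1][50:];cv2.imwrite("pics/bk.png",T)
E
```

```text
[ 0.5458 -0.3226  0.3211] 536 centre [ 0.5413 -0.3251] r 0.03628617826070084 [ 0.503  -0.3626  0.0941] [ 0.5797 -0.2875  0.1011]
tool shift cm [-0.208   0.4484 17.1342] turn rad [ 0.0003 -0.0003  0.0008]
scene [217.6351 219.1705] 157 159
side [362.3571 273.1717] 302 213
```

View pics/bk.png

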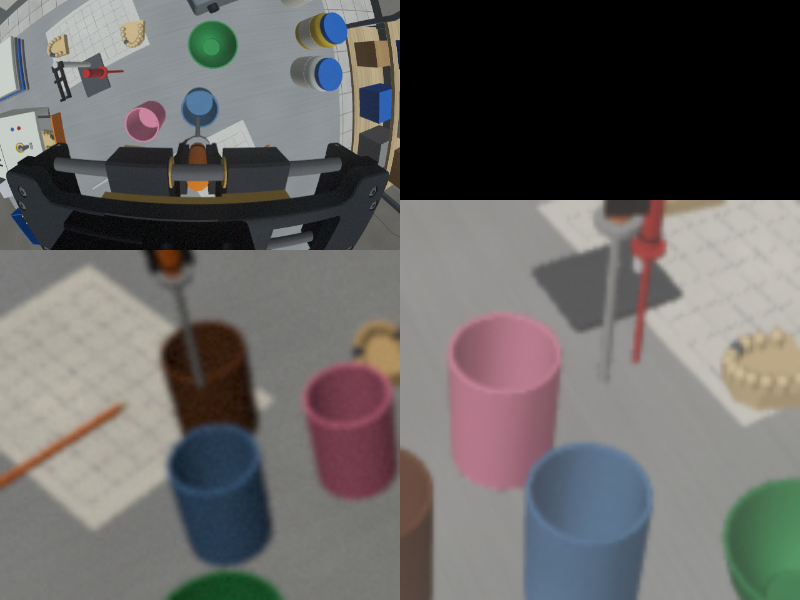

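The scene view shows the rod over the blue beaker, with no slip: the side view has the tip at (363,266), as predicted. The rim centre is (0.542, -0.3255). To make it stay put, I will lower it leaning about 32° in the plane of the pads, with the tip at the far foot of the wall and the rod on the near rim.

>>> drive_tool([
  {"tx": -1.5,"ty": 0.4,"tz": 0,"ax": 0,"ay": 0,"az": 0,"claw": 1},
  {"tx": -1.6,"ty": 0,"tz": 0,"ax": 0,"ay": 0,"az": 0,"claw": 1},
  {"tx": -1.5,"ty": 0,"tz": 0,"ax": 0,"ay": 0,"az": 0,"claw": 1},
  {"tx": 0,"ty": 0,"tz": 0,"ax": 0,"ay": 0.093,"az": 0,"claw": 1},
  {"tx": 0,"ty": 0,"tz": 0,"ax": 0,"ay": 0.093,"az": 0,"claw": 1},
  {"tx": 0,"ty": 0,"tz": 0,"ax": 0,"ay": 0.093,"az": 0,"claw": 1},
  {"tx": 0,"ty": 0,"tz": 0,"ax": 0,"ay": 0.093,"az": 0,"claw": 1},
  {"tx": 0,"ty": 0,"tz": 0,"ax": 0,"ay": 0.093,"az": 0,"claw": 1},
  {"tx": 0,"ty": 0,"tz": 0,"ax": 0,"ay": 0.093,"az": 0,"claw": 1},
  {"tx": 0,"ty": 0,"tz": 0,"ax": 0,"ay": 0,"az": 0,"claw": 1},
])

```text
time_s: 13.57
tcp_pos: [0.4967, -0.3138, 0.3196]
ee_rot: [[0.824, -0.239, 0.514], [-0.204, -0.971, -0.125], [0.529, -0.002, -0.849]]
wrist_force: [-0.8, 0.6, -0.5]
gripper_width: 0.177
gripper_force: 30.0
```

```bash
cat > bk.py <<'E'
from h import *
np.set_printoptions(precision=4,suppress=True)
s=sense();R=np.array(s["ee_rot"]);z=R[:,2];tip=s["tcp_pos"]+.1327*z
C=np.array([.542,-.3255,0]);X=np.array([.971,-.24,0]);Y=np.array([.24,.971,0])
print("tip u,v,z mm",(tip-C)@X*1e3,(tip-C)@Y*1e3,tip[2]*1e3,"tilt",np.degrees(np.arccos(-z[2])),s["wrist_force"],s["joints"])
for h in(.13,.012):
    g=C+.027*X+np.array([0,0,h]);print(h,"shift cm",R.T@(g-tip)*100)
E
python3 bk.py
```

```text
tip u,v,z mm 23.424818466149006 0.8272579989070474 206.9581125870881 tilt 31.92416567997105 [-0.8059  0.5953 -0.4646] [-17.6823   1.1134 -17.8079  -3.3831 -39.2678  95.8236]
0.13 shift cm [-3.7651  0.0998  6.7213]
0.012 shift cm [-10.0048   0.1255  16.7365]
```

>>> drive_tool([
  {"tx": -0.9,"ty": 0.1,"tz": 1.7,"ax": 0,"ay": 0,"az": 0,"claw": 1},
  {"tx": -0.9,"ty": 0,"tz": 1.7,"ax": 0,"ay": 0,"az": 0,"claw": 1},
  {"tx": -1,"ty": 0,"tz": 1.7,"ax": 0,"ay": 0,"az": 0,"claw": 1},
  {"tx": -1,"ty": 0,"tz": 1.6,"ax": 0,"ay": 0,"az": 0,"claw": 1},
  {"tx": -0.5,"ty": 0,"tz": 0.8,"ax": 0,"ay": 0,"az": 0,"claw": 1},
  {"tx": -1,"ty": 0,"tz": 1.6,"ax": 0,"ay": 0,"az": 0,"claw": 1},
  {"tx": -1,"ty": 0,"tz": 1.6,"ax": 0,"ay": 0,"az": 0,"claw": 1},
  {"tx": -1,"ty": 0,"tz": 1.6,"ax": 0,"ay": 0,"az": 0,"claw": 1},
  {"tx": 0,"ty": 0,"tz": 0,"ax": 0,"ay": 0,"az": 0,"claw": 1},
  {"tx": 0,"ty": 0,"tz": 0,"ax": 0,"ay": 0,"az": 0,"claw": 1},
])

```text
time_s: 14.4
tcp_pos: [0.5039, -0.3176, 0.1781]
ee_rot: [[0.825, -0.238, 0.513], [-0.202, -0.971, -0.126], [0.528, 0.0, -0.849]]
wrist_force: [0.0, -0.8, 1.0]
gripper_width: 0.175
gripper_force: 30.0
```

```bash
python3 bk.py
```

```text
tip u,v,z mm 31.221356866532265 -1.4122033350528227 65.4293169573935 tilt 31.889831367941095 [ 0.0144 -0.8449  1.0047] [-17.9145  10.0332 -28.7956  -6.4978 -19.4627  99.6395]
0.13 shift cm [ 3.0541 -0.1399 -5.7047]
0.012 shift cm [-3.1797 -0.1435  4.3142]
```

>>> drive_tool([
  {"tx": 0.4,"ty": -0.1,"tz": 0,"ax": 0,"ay": -0.043,"az": 0,"claw": 1},
  {"tx": 0.4,"ty": 0,"tz": 0,"ax": 0,"ay": -0.043,"az": 0,"claw": 1},
  {"tx": -0.4,"ty": 0,"tz": 0.9,"ax": 0,"ay": 0,"az": 0,"claw": 1},
  {"tx": -0.4,"ty": 0,"tz": 0.9,"ax": 0,"ay": 0,"az": 0,"claw": 1},
  {"tx": 0,"ty": 0,"tz": 0,"ax": 0,"ay": 0,"az": 0,"claw": 1},
  {"tx": 0,"ty": 0,"tz": 0,"ax": 0,"ay": 0,"az": 0,"claw": 1},
])

```text
time_s: 14.9
tcp_pos: [0.5108, -0.3185, 0.162]
ee_rot: [[0.865, -0.239, 0.441], [-0.213, -0.971, -0.109], [0.454, -0.0, -0.891]]
wrist_force: [-0.5, 0.1, -0.6]
gripper_width: 0.176
gripper_force: 30.0
```

```bash
python3 bk.py
```

```text
tip u,v,z mm 28.2435547638247 -0.6728405213186318 43.70689584116609 tilt 26.98446424989497 [-0.4776  0.1473 -0.6312] [-17.4567  12.8056 -26.5736  -4.0768 -23.7359  96.9386]
0.13 shift cm [ 3.8058 -0.0685 -7.7457]
0.012 shift cm [-1.5484 -0.0669  2.7696]
```

>>> drive_tool([
  {"tx": -0.4,"ty": 0,"tz": 0.7,"ax": 0,"ay": 0,"az": 0,"claw": 1},
  {"tx": -0.4,"ty": 0,"tz": 0.7,"ax": 0,"ay": 0,"az": 0,"claw": 1},
  {"tx": -0.4,"ty": 0,"tz": 0.7,"ax": 0,"ay": 0,"az": 0,"claw": 1},
  {"tx": -0.4,"ty": 0,"tz": 0.7,"ax": 0,"ay": 0,"az": 0,"claw": 1},
  {"tx": 0,"ty": 0,"tz": 0,"ax": 0,"ay": 0,"az": 0,"claw": 1},
  {"tx": -0.05,"ty": 0,"tz": 0.1,"ax": 0,"ay": 0,"az": 0,"claw": 1},
  {"tx": 0,"ty": 0,"tz": 0,"ax": 0,"ay": 0,"az": 0,"claw": 1},
])

```text
time_s: 15.48
tcp_pos: [0.51, -0.3184, 0.1291]
ee_rot: [[0.865, -0.239, 0.441], [-0.213, -0.971, -0.109], [0.455, 0.0, -0.891]]
wrist_force: [-1.0, -0.3, -0.2]
gripper_width: 0.17
gripper_force: 30.0
```

```bash
python3 bk.py; python3 - <<'E'
from h import *
ims=[]
for n,(x,y) in(("scene",(223,225)),("side",(357,300))):
    P,_=capture(n);ims.append(cv2.resize(P[y-60:y+60,x-60:x+60,::-1],(400,400),interpolation=cv2.INTER_CUBIC))
cv2.imwrite("pics/in.png",np.hstack(ims))
E
```

```text
tip u,v,z mm 27.526776890134414 -0.8100932870463498 10.912738505752403 tilt 27.04104502740466 [-1.0201 -0.2983 -0.2291] [-17.5011  15.353  -28.6692  -5.0676 -19.0526  98.0486]
0.13 shift cm [  5.3682  -0.0794 -10.6303]
0.012 shift cm [ 0.0036 -0.081  -0.1202]
```

View pics/in.png

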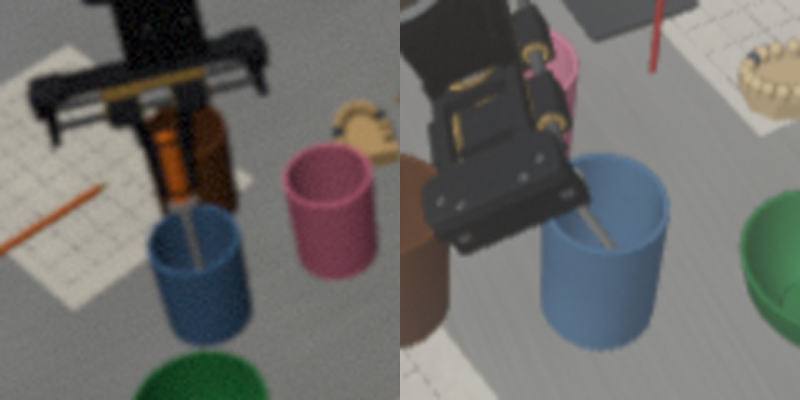

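The rod is inside the blue beaker in both views, with the tip about 3 mm off the floor. I lean it onto the near rim about its tip, lower it 2 mm and check the force.

>>> drive_tool([
  {"tx": -0.42,"ty": 0,"tz": 0,"ax": 0,"ay": 0.032,"az": 0,"claw": 1},
  {"tx": -0.42,"ty": 0,"tz": 0,"ax": 0,"ay": 0.032,"az": 0,"claw": 1},
  {"tx": -0.42,"ty": 0,"tz": 0,"ax": 0,"ay": 0.032,"az": 0,"claw": 1},
  {"tx": -0.1,"ty": 0,"tz": 0.15,"ax": 0,"ay": 0,"az": 0,"claw": 1},
  {"tx": 0,"ty": 0,"tz": 0,"ax": 0,"ay": 0,"az": 0,"claw": 1},
  {"tx": 0,"ty": 0,"tz": 0,"ax": 0,"ay": 0,"az": 0,"claw": 1},
])

```text
time_s: 16.08
tcp_pos: [0.4998, -0.316, 0.122]
ee_rot: [[0.818, -0.239, 0.523], [-0.201, -0.971, -0.129], [0.539, 0.001, -0.843]]
wrist_force: [0.4, 0.4, -0.9]
gripper_width: 0.174
gripper_force: 30.0
```

```bash
python3 bk.py
```

```text
tip u,v,z mm 28.24407415093291 -0.9191973498667954 10.22369284153564 tilt 32.58353933864866 [ 0.4294  0.3911 -0.8775] [-18.2195  14.4537 -31.7995 -11.8266 -11.4753 105.3157]
0.13 shift cm [  6.3466  -0.0855 -10.1588]
0.012 shift cm [-0.008  -0.0919 -0.216 ]
```

>>> drive_tool([
  {"tx": 0,"ty": 0,"tz": 0,"ax": 0,"ay": 0,"az": 0,"claw": 2.5},
  {"tx": 0,"ty": 0,"tz": 0,"ax": 0,"ay": 0,"az": 0,"claw": 3.5},
  {"tx": 0,"ty": 0,"tz": 0,"ax": 0,"ay": 0,"az": 0,"claw": 5},
  {"tx": 0,"ty": 0,"tz": 0,"ax": 0,"ay": 0,"az": 0,"claw": 5},
  {"tx": 0,"ty": 0,"tz": 0,"ax": 0,"ay": 0,"az": 0,"claw": 5},
  {"tx": 0,"ty": 0,"tz": 0,"ax": 0,"ay": 0,"az": 0,"claw": 5},
])

```text
time_s: 16.58
tcp_pos: [0.4992, -0.3157, 0.1214]
ee_rot: [[0.818, -0.239, 0.522], [-0.202, -0.971, -0.129], [0.538, 0.0, -0.843]]
wrist_force: [0.7, 0.4, 0.1]
gripper_width: 0.527
gripper_force: 0.0
```

```bash
python3 - <<'E'
from h import *
ims=[]
for n,(x,y) in(("scene",(223,225)),("side",(357,300))):
    P,_=capture(n);ims.append(cv2.resize(P[y-60:y+60,x-60:x+60,::-1],(400,400),interpolation=cv2.INTER_CUBIC))
cv2.imwrite("pics/rel.png",np.hstack(ims))
E
```

```text
(no output)
```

View pics/rel.png

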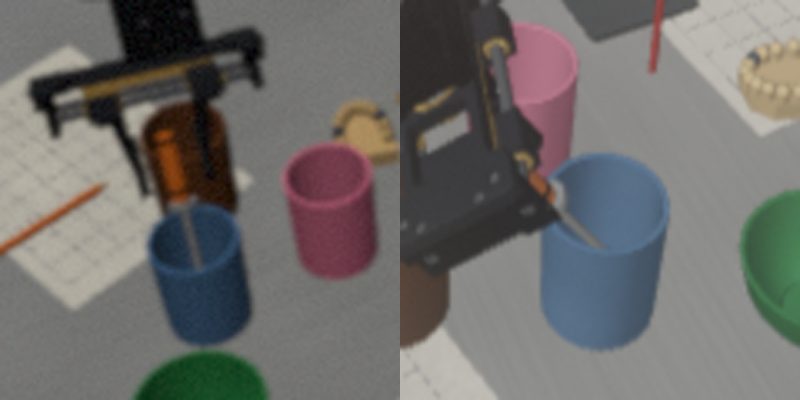

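The released pin rests in the beaker on the near rim, with the handle centred between the open fingers, at (170,160) in the left crop. I back straight off along the pin's axis.

>>> drive_tool([
  {"tx": 0,"ty": 0,"tz": -0.5,"ax": 0,"ay": 0,"az": 0,"claw": 5},
  {"tx": 0,"ty": 0,"tz": -1,"ax": 0,"ay": 0,"az": 0,"claw": 5},
  {"tx": 0,"ty": 0,"tz": -1,"ax": 0,"ay": 0,"az": 0,"claw": 5},
  {"tx": 0,"ty": 0,"tz": -1.5,"ax": 0,"ay": 0,"az": 0,"claw": 5},
  {"tx": 0,"ty": 0,"tz": -1.5,"ax": 0,"ay": 0,"az": 0,"claw": 5},
  {"tx": 0,"ty": 0,"tz": -2,"ax": 0,"ay": 0,"az": 0,"claw": 5},
  {"tx": 0,"ty": 0,"tz": -2,"ax": 0,"ay": 0,"az": 0,"claw": 5},
  {"tx": 0,"ty": 0,"tz": -2,"ax": 0,"ay": 0,"az": 0,"claw": 5},
  {"tx": 0,"ty": 0,"tz": -2,"ax": 0,"ay": 0,"az": 0,"claw": 5},
  {"tx": 0,"ty": 0,"tz": 0,"ax": 0,"ay": 0,"az": 0,"claw": 5},
])

```text
time_s: 17.52
tcp_pos: [0.4282, -0.2986, 0.2404]
ee_rot: [[0.814, -0.239, 0.529], [-0.2, -0.971, -0.132], [0.545, 0.002, -0.838]]
wrist_force: [0.1, 0.5, 0.2]
gripper_width: 0.572
gripper_force: 0.0
```

>>> drive_tool([
  {"tx": 0,"ty": 0,"tz": 0,"ax": 0,"ay": 0,"az": 0,"claw": 5},
  {"tx": 0,"ty": 0,"tz": 0,"ax": 0,"ay": 0,"az": 0,"claw": 5},
  {"tx": 0,"ty": 0,"tz": 0,"ax": 0,"ay": 0,"az": 0,"claw": 5},
  {"tx": 0,"ty": 0,"tz": 0,"ax": 0,"ay": 0,"az": 0,"claw": 5},
  {"tx": 0,"ty": 0,"tz": 0,"ax": 0,"ay": 0,"az": 0,"claw": 5},
  {"tx": 0,"ty": 0,"tz": 0,"ax": 0,"ay": 0,"az": 0,"claw": 5},
])

```text
time_s: 18.02
tcp_pos: [0.4286, -0.2983, 0.2344]
ee_rot: [[0.819, -0.239, 0.521], [-0.202, -0.971, -0.128], [0.537, -0.0, -0.844]]
wrist_force: [0.3, -0.1, -0.7]
gripper_width: 0.578
gripper_force: 0.0
```

```bash
python3 - <<'E'
from h import *
P,_=capture("scene");S,_=capture("side")
T=np.hstack([cv2.resize(P[110:350,120:440,::-1],(480,360)),cv2.resize(S[200:380,260:420,::-1],(320,360))])
cv2.imwrite("pics/end.png",T)
E
```

```text
(no output)
```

View pics/end.png

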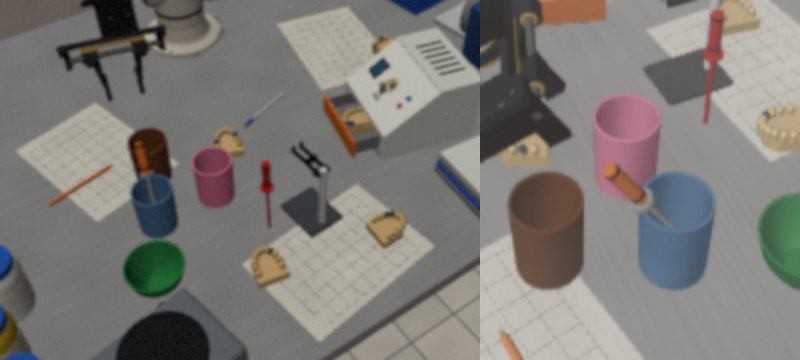

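The final view shows the drawer out at (340,125), the empty fork at (312,158), and the pin leaning tip down in the upright blue beaker at (150,200). The other objects look undisturbed and the gripper is clear.

```bash
python3 -c "from station import *; print(finish_job())"
```

```text
the job is handed in; nothing more can be done
None
```

The job is handed in after about 18 s of robot time: the drawer is out, the pin is tip down in the upright blue beaker, leaning on its rim, and in the last pictures nothing else looked moved.

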